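Open the manifold valve one turn

ROBOT

A 6-joint arm with a two-finger parallel gripper is mounted at the origin on a cart in front of the work surface, level with it; the furniture and walls round the work are solid. World frame = base frame: x ahead of the robot, y to its left, z up, the work surface at z = 0. Lengths are in mm, angles in rad, forces in N, time in s.
With the tool pointing down it reaches from about 350 to 775 mm from the base axis. Payload 7.3 kg.
Tool frame: the origin (TCP) lies midway between the tips of the shut fingers; the grasp point (between the pads) lies 19 mm behind it; z points along the fingers, y is the line along which they close (so a half turn about z gives the same grasp; the last joint's range is limited). The gripper opens to 92 mm and grips with 3 to 60 N. Pads are 19 mm wide; open, the fingers measure 130 mm over their backs; the gripper's body (75 mm by 190 mm) begins 47 mm behind the grasp point.
Start: joints at [-1.402, 0.342, 1.524, -0, 1.275, -0.146], TCP at [162.576, -499.213, 226.741] pointing down, gripper open.
Joint ranges: [-2.53, 2.53], [-0.77, 2.02], [0.04, 2.7], [-1, 4.14], [0.28, 2.66], [-3.11, 3.11]. Speed limits (rad/s): [2.57, 2.57, 3.14, 3.14, 3.14, 3.14].

INTERFACE

Orientations are given as [roll, pitch, yaw] about the fixed x, y, z axes, in that order (R = Rz(yaw) Ry(pitch) Rx(roll)).
In Python, from plant import monitor, optics, workorder gives the robot as it stands. The module is installed in compiled form; this text tells all that it offers.
- The arm moves only by the tool servo_tool, never from a script. Its arguments are lists of equal length, an entry for each row: "linear": the shift along the tool's x, y, z as a fraction of full scale, a list of three; "spin": the turn about the tool's z as a fraction of full scale. In form: {"linear": [[dx, dy, dz], ...], "spin": [spin, ...]}. A call has exactly 8 rows; each row shifts and turns the commanded pose from where the row before left it, along the tool's axes as they then stand; what a row does not reach is not made up. Full scale, the value 1, is 200 mm for a shift and 90 degrees for a turn. A row lasts 1/8 s, in which the tool goes at most 62.5 mm and 10.7 degrees, less where a joint would pass 70% of its speed; a pose out of reach is approached as far as the arm can. A call with a number of a shift or a turn outside -1 to 1 is refused whole. A call with a gripper value outside its range is refused whole. "hand" is the opening, from -1 (shut) to 1 (fully open), set as the call begins (left out, the last holds). The fingers move at their own pace and stop on an object; the grip force is fixed at half the most. Time passes only in rows, so rows that do not move let the fingers close, or fill a call up. It gives the time, the measured TCP pose, the force, the opening and the grip force at its end, in the units of the state.
- monitor.get_obs(): the state, without advancing time (a new reading comes with each control period).
- optics.capture(name): name is "scene" or "side" or "wrist"; returns a dict with "frame" (420x560x3 uint8, blue, green, red), "K" (3x3 intrinsics, pixels), "world_to_cam" (4x4, takes a point from world to camera coordinates). Camera axes: x right, y down, z forward; pixel columns grow to the right and rows downward; lengths in mm; the calibration is good to about 2 mm. A picture is of the moment at which its call begins. There is no depth.
- workorder.close_job(): hands the job in; it is judged then, once.
The state is a dict: "time": time; "joint_positions": joint angles; "dq": joint speeds; "tau": joint torques, N m; "tool_pos": TCP position; "tcp_rot": TCP orientation; "contact_force": force on the tool from outside, world axes, zero at the start; "moment": the same for the moment, N m; "grip_width": finger opening in mm; "finger_force": force on a finger pad.
Only numpy, scipy, OpenCV 4.12 (cv2) and the standard library are available. Lean on these libraries where they do the work, as an engineer would, in place of code of your own. Each camera call takes 0.05 s, during which the arm holds its last target. There are 200 camera calls.

TASK

The valve on the test manifold is shut. Open it by exactly one turn: gently push its hand wheel round counter-clockwise (seen from above) by the upright handle, with the fingertips or the outside of the fingers and without gripping the handle, until it has gone round once and stands at the pointer again. Do not run on past the pointer, and leave the loose parts round the manifold lying as they are.

Things in the scene. Friction and masses are not known exactly. Their poses are not given: they have to be found in the camera images.
- manifold: Fixed test manifold: an aluminium block 90 x 115 x 37 mm on a dark foot plate 110 x 150 x 8 mm, its top 45 mm above the bench, screw heads to 49 mm; brass port caps stick out of the two narrow sides (169 mm over both, along its y). Origin at the centre of its underside; z up. The valve stands in the middle of its top. Where it stands on the bench and its yaw vary.
- hub (a point): Point on the axis of the valve's hand wheel at the height of the top of the rim, 101.5 mm above the bench. The axis is vertical. The dark steel wheel lies level: rim centreline radius 58 mm, rim bar 13 mm thick (outer radius 64.5 mm), three spokes, hub nut up to 110 mm above the bench.
- valve_wheel (a joint): Turn of the hand wheel in rad. 0 at the start: valve shut, handle at the pointer; there is a hard stop at 0, so it cannot turn clockwise from there. Grows as the wheel is turned counter-clockwise seen from above; one turn is 6.283; it can go on to two turns (12.57). It turns stiffly (about 0.22 N m, some 4 N at the handle), does not spring back and stays where it is left.
- handle: Upright black round handle on the rim of the wheel, free to spin about its own axis: 22 mm in diameter, 101 to 149 mm above the bench, its axis 58 mm from the wheel's axis. Origin on its own axis at its foot, 101 mm above the bench; z up. It is a plain post to push against from the side.
- handle_top (a point): Centre of the top of the handle, 149 mm above the bench.
- pointer (a point): Top of the fixed steel pointer that stands just outside the rim, 71.5 mm from the wheel's axis, 96 mm above the bench (lower than the rim's top); its strip ends 78 mm from the axis. It marks the direction, seen from the wheel's axis, in which the handle stands at the start and must stand again after one turn. This direction varies all round.
- spare_valve: Loose brass valve with a red lever, 26 x 77 x 44 mm, lying beyond the manifold; not to be disturbed. Origin at the centre of its underside.
- bush: Loose steel bush, 26 mm in diameter, 32 mm high, standing right of the manifold; not to be disturbed. Origin at the centre of its underside.
- flange: Loose brass flange, 58 mm in diameter, 28 mm high, beyond the manifold to the right; not to be disturbed. Origin at the centre of its underside.
- wrench: Loose combination wrench, 24 x 134 x 7 mm, lying right of the manifold; not to be disturbed. Origin at the centre of its underside.

How it is judged (in metres and radians):
On the way:
1. the wheel has been pushed half a turn (value of joint valve_wheel above 3 rad), for 0.1 s.
At the end, for the whole second after the job is handed in: The hand wheel stands at rest one full turn counter-clockwise from its start, within 0.15 rad (9 mm at the handle), and the four loose parts are within 12 mm of where they lay (value of joint valve_wheel between 6.13319 and 6.43319 rad and velocity of joint valve_wheel between -0.05 and 0.05 rad/s and distance of each of spare_valve, bush, flange, wrench from where it was at the start of the episode below 0.012 m); the robot touches nothing.
It fails at once if the wheel was pushed on past the pointer by more than 0.3 rad (value of joint valve_wheel above 6.58319 rad).
It fails at once if the handle was gripped or pushed hard (fingers on it with more than 30 N) (contact force between the fingers and handle above 30 N).
It fails at once if one of the loose parts was disturbed or lifted (moved by more than 15 mm) (distance of any of spare_valve, bush, flange, wrench from where it was at the start of the episode above 0.015 m).
It also fails if it takes over 51 s, if anything falls off the work surface, if the arm or the gripper's body presses on something with over 40 N, if the wrist force passes 120 N, or if a joint passes its speed limit or range.

## Working session

There is one attempt and no reset: what is moved stays moved. The work goes in short steps, Python scripts to look and compute and a tool call to move; the robot and the scene stay as the last step left them, time stands still between calls to the robot, and variables do not carry over. Pictures are saved under pics/ and viewed, at most 10 in all, crops included, and the job is handed in when it is done.

Besides the shell and the picture viewer there is one more tool, called after "Emit:" in YAML: its name, and indented under it one key for each argument. servo_tool: Moves the arm, as the interface text tells. Shift numbers are shares of 200 mm and turn numbers shares of 90 degrees, none past 1 either way. Its arguments: {"type":"object","properties":{"linear":{"type":"array","items":{"type":"array","items":{"type":"number","minimum":-1,"maximum":1}}},"spin":{"type":"array","items":{"type":"number","minimum":-1,"maximum":1}},"hand":{"type":"number"}},"required":["linear","spin"]}

```bash
mkdir -p pics
python3 - <<'E'
from plant import monitor, optics
import cv2,numpy as np
o=monitor.get_obs(); print(o)
for n in("scene","side"):
    c=optics.capture(n); cv2.imwrite(f"pics/{n}0.png",c["frame"]); np.savez(f"{n}0.npz",**c); print(n,c["K"].tolist(),np.round(c["world_to_cam"],3).tolist())
E
```

```text
{'time': 0.0, 'joint_positions': array([-1.40201855e+00,  3.42684042e-01,  1.52501017e+00,  3.21333110e-06,
        1.27540408e+00, -1.45981764e-01]), 'dq': array([-0.00050435,  0.0010071 , -0.00052571,  0.00079275,  0.00012982,
        0.00078125]), 'tau': array([-1.21436555e-03, -4.31245637e+01, -2.44223785e+01,  7.15371617e-02,
        5.58959472e-02, -1.60667018e-04]), 'tool_pos': array([ 162.49588266, -498.79245215,  226.06743229]), 'tcp_rot': array([-3.14010347e+00, -2.22056406e-04,  3.14758441e-01]), 'contact_force': array([0.88066698, 0.26875462, 0.02303133]), 'moment': array([ 0.00014345, -0.03333678,  0.00480993]), 'finger_force': 0.0, 'grip_width': 91.91360950367483}
scene [[477.69829721146135, 0.0, 280.4262401900011], [0.0, 477.69829721146135, 211.38890528433924], [0.0, 0.0, 1.0]] [[0.911, -0.412, -0.014, -629.963], [-0.173, -0.352, -0.92, 95.142], [0.374, 0.841, -0.392, 909.91], [0.0, 0.0, 0.0, 1.0]]
side [[399.22090143056926, 0.0, 280.66767381362996], [0.0, 399.22090143056926, 209.1481523815792], [0.0, 0.0, 1.0]] [[-0.951, -0.309, 0.017, 468.081], [-0.146, 0.398, -0.906, 306.857], [0.273, -0.864, -0.424, 502.958], [0.0, 0.0, 0.0, 1.0]]
```

View pics/scene0.png

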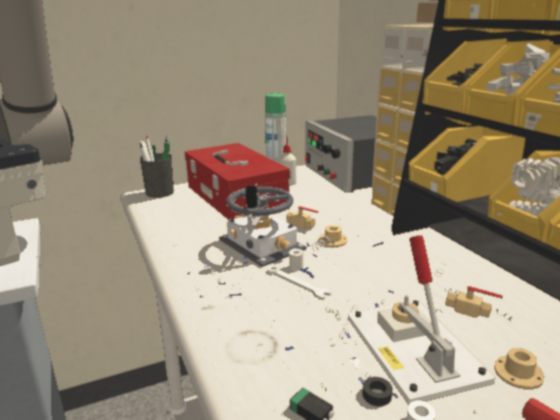

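View pics/side0.png

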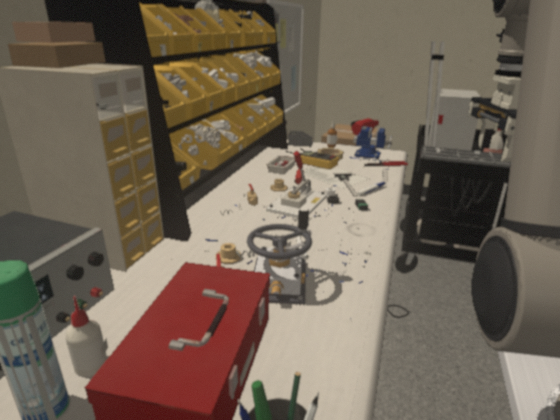

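The scene view shows the wheel near (262,201) with the handle at (251,196). In the side view the wheel is near (280,241) and the handle at (304,218). I'll enlarge both for measuring.

Run:
```python
import cv2,numpy as np
a=cv2.imread("pics/scene0.png")[170:270,200:350]; b=cv2.imread("pics/side0.png")[195:305,205:340]
a=cv2.resize(a,None,fx=4,fy=4,interpolation=2)[:400,:400]; b=cv2.resize(b[:100,:100+35],None,fx=4,fy=4,interpolation=2)[:400,100:500]
cv2.imwrite("pics/z.png",np.hstack([a,b]))
```

```text
(no output)
```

View pics/z.png

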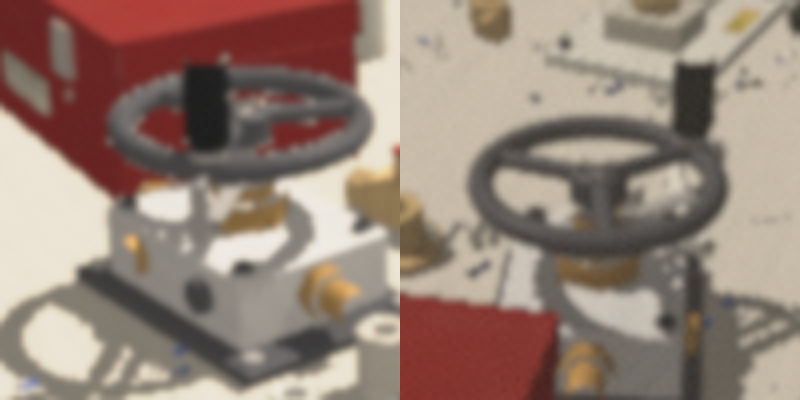

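Run:
```python
import numpy as np
from scipy.optimize import least_squares
C={n:np.load(n+"0.npz") for n in("scene","side")}
def proj(n,P):
    c=C[n];P=np.atleast_2d(P);q=(c["world_to_cam"]@np.c_[P,np.ones(len(P))].T)[:3];p=c["K"]@q;return (p[:2]/p[2]).T
L=lambda u,v:np.array([200+u/4-.375,170+v/4-.375]); R=lambda u,v:np.array([205+(u-300)/4-.375,195+v/4-.375])
def tri(a,b):
    r=least_squares(lambda P:np.r_[(proj("scene",P)-a).ravel(),(proj("side",P)-b).ravel()],[400,0,100.]);return r.x.round(1),np.abs(r.fun).max().round(2)
print("top",tri(L(206,69),R(695,68)));print("foot",tri(L(208,148),R(692,134)))
t=np.linspace(0,2*np.pi,361)
def ext(n,x,y,z):
    # torus outline: rim bar tube
    s=np.linspace(0,2*np.pi,13);T,S=np.meshgrid(t,s);r=58+6.5*np.cos(S)
    p=proj(n,np.c_[(x+r*np.cos(T)).ravel(),(y+r*np.sin(T)).ravel(),(z+6.5*np.sin(S)).ravel()])
    return np.array([p[:,0].min(),p[:,0].max(),p[:,1].min(),p[:,1].max()])
mS=np.r_[L(108,66)[0],L(374,0)[0],L(0,66)[1],L(0,182)[1]];mD=np.r_[R(469,0)[0],R(727,0)[0],R(0,116)[1],R(0,255)[1]]
r=least_squares(lambda q:np.r_[ext("scene",*q)-mS,ext("side",*q)-mD],[400,0,95.]);print("rim centre",r.x.round(1),r.fun.round(2))
```

```text
top (array([ 526.7, -241.5,  143.2]), np.float64(0.42))
foot (array([ 526.3, -241.7,  105.6]), np.float64(0.24))
rim centre [ 561.  -195.7   96.4] [-0.54  0.3   0.11  0.27 -0.84  0.51 -0.79  0.39]
```

```bash
cat > h.py <<'E'
import numpy as np, sys, json
from plant import monitor
HUB=np.array([561.,-195.7]); PH0=np.arctan2(-45.9,-34.5); D=30.
def show():
    o=monitor.get_obs(); print("t",round(o["time"],2),"pos",o["tool_pos"].round(1),"yaw",np.degrees(o["tcp_rot"][2]).round(1),"F",o["contact_force"].round(1),"w",round(o["grip_width"],1),"q",o["joint_positions"].round(2)); return o
def pose(th,gap=0,z=120,D=D):
    """tool pose [x,y,z,yaw] with the -y finger back on the handle at wheel turn th (deg)"""
    yaw=-95+310*th/360; nf=np.radians(yaw+90); a=PH0+np.radians(th)
    p=HUB+58*np.array([np.cos(a),np.sin(a)])-(D+gap)*np.array([np.cos(nf),np.sin(nf)])
    return np.array([*p,z,yaw])
def rows(poses,start=None):
    o=show(); yaw=np.degrees(o["tcp_rot"][2])
    cur=np.array([*o["tool_pos"],yaw]) if start is None else np.array(start,float)
    cur[3]+=360*round((poses[0][3]-cur[3])/360)
    L,S=[],[]
    for p in poses:
        d=p-cur; y=np.radians(cur[3]); c,s=np.cos(y),np.sin(y)
        l=np.round(np.array([c*d[0]+s*d[1], s*d[0]-c*d[1], -d[2]])/200,3); sp=round(-d[3]/90,3)
        L.append(l.tolist()); S.append(sp)
        cur=cur+np.array([*(200*np.array([c*l[0]+s*l[1], s*l[0]-c*l[1], -l[2]])),-90*sp])
    print("end",cur.round(1).tolist())
    for i in range(0,len(L),8): print(json.dumps(L[i:i+8]),S[i:i+8])
E
python3 - <<'E'
from h import *
import numpy as np
p=pose(0,15,226); print(p); c=np.array([162.5,-499,226,18])
rows([c+(p-c)*k/16 for k in range(1,17)])
# furniture check: bench-plane point of shelf / toolbox pixels
for n,u,v in [("side",190,235),("side",267,278),("side",180,265),("scene",400,230),("scene",235,215)]:
    C=np.load(n+"0.npz");W=C["world_to_cam"];R=W[:3,:3];o=-R.T@W[:3,3];d=R.T@np.linalg.inv(C["K"])@[u,v,1]
    for z in (0,110): print(n,u,v,z,(o+d*(z-o[2])/d[2]).round(0))
E
```

```text
[ 481.32277276 -238.14160263  226.          -95.        ]
t 0.1 pos [ 162.5 -498.8  226.1] yaw 18.0 F [ 0.  -0.2 -0.8] w 91.8 q [-1.4   0.34  1.52 -0.    1.28 -0.15]
end [481.4, -238.1, 225.9, -95.0]
[[0.12, -0.046, 0.001], [0.113, -0.061, -0.0], [0.105, -0.075, -0.0], [0.095, -0.086, -0.0], [0.083, -0.098, -0.0], [0.071, -0.108, -0.0], [0.057, -0.115, -0.0], [0.043, -0.122, -0.0]] [np.float64(0.079), np.float64(0.078), np.float64(0.079), np.float64(0.078), np.float64(0.079), np.float64(0.078), np.float64(0.079), np.float64(0.078)]
[[0.027, -0.126, -0.0], [0.012, -0.128, -0.0], [-0.005, -0.128, -0.0], [-0.02, -0.128, -0.0], [-0.035, -0.123, -0.0], [-0.051, -0.119, -0.0], [-0.065, -0.111, -0.0], [-0.078, -0.103, -0.0]] [np.float64(0.079), np.float64(0.078), np.float64(0.079), np.float64(0.078), np.float64(0.079), np.float64(0.078), np.float64(0.079), np.float64(0.078)]
side 190 235 0 [ 829. -305.    0.]
side 190 235 110 [ 720. -132.  110.]
side 267 278 0 [ 586. -196.    0.]
side 267 278 110 [533. -47. 110.]
side 180 265 0 [ 781. -179.    0.]
side 180 265 110 [683. -34. 110.]
scene 400 230 0 [ 851. -261.    0.]
scene 400 230 110 [ 699. -445.  110.]
scene 235 215 0 [563. -31.   0.]
scene 235 215 110 [ 484. -273.  110.]
```

Emit:
servo_tool:
  linear:
    - [0.12,-0.046,0]
    - [0.113,-0.061,0]
    - [0.105,-0.075,0]
    - [0.095,-0.086,0]
    - [0.083,-0.098,0]
    - [0.071,-0.108,0]
    - [0.057,-0.115,0]
    - [0.043,-0.122,0]
  spin: [0.079,0.078,0.079,0.078,0.079,0.078,0.079,0.078]
  hand: -1

```text
time: 1.1
tool_pos: [322.5, -368.2, 226.4]
tcp_rot: [-3.141, 0.001, -0.676]
contact_force: [-0.8, -0.1, 0.1]
grip_width: 16.0
finger_force: 0.0
```

Emit:
servo_tool:
  linear:
    - [0.027,-0.126,0]
    - [0.012,-0.128,0]
    - [-0.005,-0.128,0]
    - [-0.02,-0.128,0]
    - [-0.035,-0.123,0]
    - [-0.051,-0.119,0]
    - [-0.065,-0.111,0]
    - [-0.078,-0.103,0]
  spin: [0.079,0.078,0.079,0.078,0.079,0.078,0.079,0.078]

```text
time: 2.1
tool_pos: [481.9, -237.7, 226.3]
tcp_rot: [3.141, 0.0, -1.662]
contact_force: [0.2, -0.8, 0.4]
grip_width: 0.4
finger_force: 0.0
```

Run:
```python
from h import *
a=pose(0,15,226);b=pose(0,15,120)
rows([a+(b-a)*min(k,6)/6 for k in range(1,9)])
```

```text
t 2.1 pos [ 481.9 -237.7  226.3] yaw -95.2 F [ 0.2 -0.8  0.4] w 0.4 q [-0.6   0.37  1.49 -0.    1.29  2.63]
end [481.3, -238.1, 119.9, -95.0]
[[0.002, 0.003, 0.09], [0.0, -0.0, 0.088], [0.0, -0.0, 0.089], [0.0, -0.0, 0.088], [0.0, -0.0, 0.088], [0.0, -0.0, 0.089], [0.0, -0.0, -0.0], [0.0, -0.0, -0.0]] [np.float64(-0.003), np.float64(0.0), np.float64(0.0), np.float64(0.0), np.float64(0.0), np.float64(0.0), np.float64(0.0), np.float64(0.0)]
```

Emit:
servo_tool:
  linear:
    - [0.002,0.003,0.09]
    - [0,0,0.088]
    - [0,0,0.089]
    - [0,0,0.088]
    - [0,0,0.088]
    - [0,0,0.089]
    - [0,0,0]
    - [0,0,0]
  spin: [0,0,0,0,0,0,0,0]

```text
time: 3.1
tool_pos: [481.1, -239.0, 120.8]
tcp_rot: [-3.141, -0.0, -1.658]
contact_force: [0.5, -0.5, -0.6]
grip_width: 0.7
finger_force: 0.0
```

Run:
```python
from h import *
from plant import optics
import cv2
a=optics.capture("scene")["frame"][120:270,200:350];b=optics.capture("side")["frame"][165:315,215:365]
cv2.imwrite("pics/d1.png",np.hstack([cv2.resize(i,(400,400),interpolation=2) for i in(a,b)]))
rows([pose(0,15-k*15/3) for k in (1,2,3)]+[pose(5*k) for k in range(1,6)])
```

```text
t 3.2 pos [ 481.3 -239.1  121.1] yaw -95.0 F [ 0.2  0.2 -0. ] w 0.4 q [-0.6   0.47  1.64 -0.    1.03  2.63]
end [520.3, -260.9, 119.9, -73.5]
[[-0.005, -0.025, 0.006], [0.0, -0.025, -0.0], [0.0, -0.025, -0.0], [0.024, -0.022, -0.0], [0.023, -0.023, -0.0], [0.024, -0.023, -0.0], [0.023, -0.023, -0.0], [0.022, -0.023, -0.0]] [np.float64(-0.0), np.float64(-0.0), np.float64(-0.0), np.float64(-0.048), np.float64(-0.048), np.float64(-0.048), np.float64(-0.047), np.float64(-0.048)]
```

View pics/d1.png

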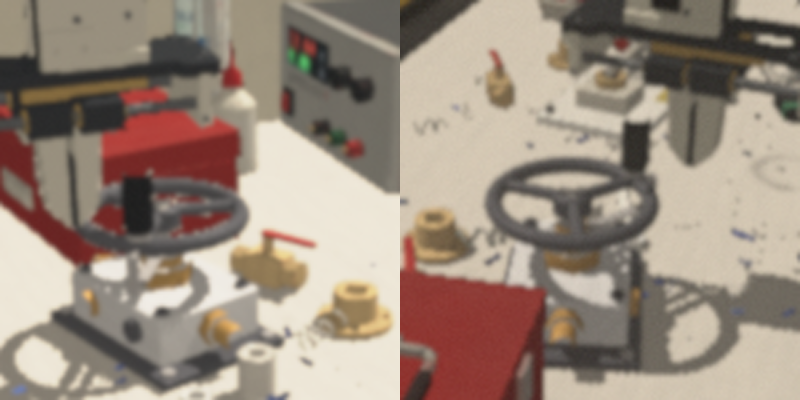

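The fingers sit beside the handle, clear of it, with tapered tips. Scene crop: fingers at (70,170), handle at (137,205). I'll go a little lower (z 113) and push.

```bash
sed -i 's/z=120/z=113/' h.py
python3 - <<'E'
from h import *
rows([pose(0,15-k*15/3) for k in (1,2,3)]+[pose(5*k) for k in range(1,6)])
E
```

```text
t 3.2 pos [ 481.3 -239.1  121.1] yaw -95.0 F [ 0.2  0.2 -0. ] w 0.4 q [-0.6   0.47  1.64 -0.    1.03  2.63]
end [520.3, -260.9, 112.9, -73.5]
[[-0.005, -0.025, 0.041], [0.0, -0.025, -0.0], [0.0, -0.025, -0.0], [0.024, -0.022, -0.0], [0.023, -0.023, -0.0], [0.024, -0.023, -0.0], [0.023, -0.023, -0.0], [0.022, -0.023, -0.0]] [np.float64(-0.0), np.float64(-0.0), np.float64(-0.0), np.float64(-0.048), np.float64(-0.048), np.float64(-0.048), np.float64(-0.047), np.float64(-0.048)]
```

Emit:
servo_tool:
  linear:
    - [-0.005,-0.025,0.041]
    - [0,-0.025,0]
    - [0,-0.025,0]
    - [0.024,-0.022,0]
    - [0.023,-0.023,0]
    - [0.024,-0.023,0]
    - [0.023,-0.023,0]
    - [0.022,-0.023,0]
  spin: [0,0,0,-0.048,-0.048,-0.048,-0.048,-0.048]

```text
time: 4.2
tool_pos: [519.1, -261.2, 112.1]
tcp_rot: [3.139, 0.0, -1.279]
contact_force: [-5.4, -1.9, 2.4]
grip_width: 0.2
finger_force: 2.8
```

Run:
```python
from h import *
from plant import optics
import cv2
a=optics.capture("scene")["frame"][120:270,200:350];b=optics.capture("side")["frame"][165:315,215:365]
cv2.imwrite("pics/d2.png",np.hstack([cv2.resize(i,(400,400),interpolation=2) for i in(a,b)]))
rows([pose(25+5*k) for k in range(1,9)])
```

```text
t 4.3 pos [ 519.7 -261.3  112.1] yaw -73.4 F [-2.7 -1.3  1.7] w 0.2 q [-0.6   0.55  1.52 -0.    1.07  2.26]
end [569.4, -270.1, 113.1, -39.0]
[[0.022, -0.026, -0.005], [0.022, -0.023, 0.0], [0.022, -0.024, 0.0], [0.021, -0.023, 0.0], [0.021, -0.024, 0.0], [0.021, -0.024, 0.0], [0.021, -0.024, 0.0], [0.02, -0.024, 0.0]] [np.float64(-0.047), np.float64(-0.048), np.float64(-0.047), np.float64(-0.048), np.float64(-0.048), np.float64(-0.048), np.float64(-0.048), np.float64(-0.048)]
```

View pics/d2.png

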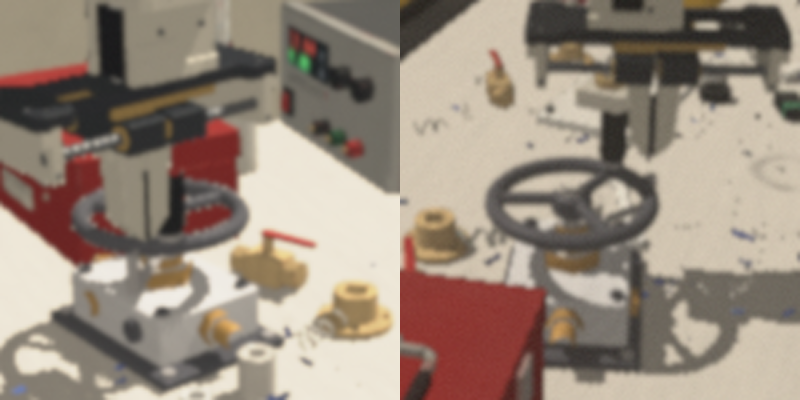

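The wheel turns: in the side crop the handle has moved from (637,145) to (612,135), with the finger against it and 5 N measured. I'll keep pushing.

Emit:
servo_tool:
  linear:
    - [0.022,-0.026,-0.005]
    - [0.022,-0.023,0]
    - [0.022,-0.024,0]
    - [0.021,-0.023,0]
    - [0.021,-0.024,0]
    - [0.021,-0.024,0]
    - [0.021,-0.024,0]
    - [0.02,-0.024,0]
  spin: [-0.047,-0.048,-0.048,-0.048,-0.048,-0.048,-0.048,-0.048]

```text
time: 5.3
tool_pos: [569.0, -270.2, 112.5]
tcp_rot: [3.14, 0.001, -0.679]
contact_force: [-3.1, -4.7, -2.8]
grip_width: 0.7
finger_force: 2.5
```

Run:
```python
from h import *
rows([pose(65+5*k) for k in range(1,17)])
```

```text
t 5.3 pos [ 569.  -270.2  112.5] yaw -38.9 F [-3.1 -4.7 -2.8] w 0.7 q [-0.56  0.63  1.37 -0.    1.14  1.69]
end [631.1, -203.7, 112.9, 29.9]
[[0.022, -0.025, -0.002], [0.02, -0.025, -0.0], [0.019, -0.024, -0.0], [0.019, -0.025, -0.0], [0.019, -0.024, -0.0], [0.019, -0.025, -0.0], [0.018, -0.024, -0.0], [0.018, -0.025, -0.0]] [np.float64(-0.047), np.float64(-0.047), np.float64(-0.048), np.float64(-0.048), np.float64(-0.048), np.float64(-0.048), np.float64(-0.048), np.float64(-0.047)]
[[0.018, -0.025, -0.0], [0.017, -0.025, -0.0], [0.018, -0.025, -0.0], [0.016, -0.025, -0.0], [0.017, -0.025, -0.0], [0.016, -0.026, -0.0], [0.016, -0.025, -0.0], [0.016, -0.025, -0.0]] [np.float64(-0.048), np.float64(-0.048), np.float64(-0.048), np.float64(-0.048), np.float64(-0.048), np.float64(-0.047), np.float64(-0.048), np.float64(-0.048)]
```

Emit:
servo_tool:
  linear:
    - [0.022,-0.025,-0.002]
    - [0.02,-0.025,0]
    - [0.019,-0.024,0]
    - [0.019,-0.025,0]
    - [0.019,-0.024,0]
    - [0.019,-0.025,0]
    - [0.018,-0.024,0]
    - [0.018,-0.025,0]
  spin: [-0.048,-0.047,-0.048,-0.048,-0.048,-0.048,-0.048,-0.047]

```text
time: 6.3
tool_pos: [613.1, -247.5, 113.0]
tcp_rot: [3.14, -0.0, -0.079]
contact_force: [-0.2, -3.3, -1.8]
grip_width: 0.3
finger_force: 2.3
```

Emit:
servo_tool:
  linear:
    - [0.018,-0.025,0]
    - [0.017,-0.025,0]
    - [0.018,-0.025,0]
    - [0.016,-0.025,0]
    - [0.017,-0.025,0]
    - [0.016,-0.026,0]
    - [0.016,-0.025,0]
    - [0.016,-0.025,0]
  spin: [-0.048,-0.048,-0.048,-0.048,-0.048,-0.047,-0.048,-0.048]

```text
time: 7.3
tool_pos: [632.5, -203.7, 113.3]
tcp_rot: [3.139, -0.001, 0.523]
contact_force: [2.2, -3.7, -2.6]
grip_width: 0.2
finger_force: 2.2
```

Run:
```python
from h import *
from plant import optics
import cv2
a=optics.capture("scene")["frame"][120:270,200:350];b=optics.capture("side")["frame"][165:315,215:365]
cv2.imwrite("pics/d3.png",np.hstack([cv2.resize(i,(400,400),interpolation=2) for i in(a,b)]))
rows([pose(145+5*k) for k in range(1,17)])
```

```text
t 7.4 pos [ 632.3 -202.9  113.3] yaw 29.9 F [ 0.7 -3.2 -2.1] w 0.4 q [-0.43  0.69  1.25 -0.    1.2   0.62]
end [582.6, -133.6, 112.9, 98.7]
[[0.008, -0.025, 0.002], [0.015, -0.025, -0.0], [0.015, -0.026, -0.0], [0.014, -0.025, -0.0], [0.014, -0.026, -0.0], [0.014, -0.025, -0.0], [0.014, -0.026, -0.0], [0.013, -0.026, -0.0]] [np.float64(-0.048), np.float64(-0.047), np.float64(-0.048), np.float64(-0.048), np.float64(-0.048), np.float64(-0.048), np.float64(-0.048), np.float64(-0.047)]
[[0.013, -0.025, -0.0], [0.012, -0.026, -0.0], [0.013, -0.026, -0.0], [0.012, -0.025, -0.0], [0.011, -0.026, -0.0], [0.012, -0.026, -0.0], [0.011, -0.026, -0.0], [0.011, -0.025, -0.0]] [np.float64(-0.048), np.float64(-0.048), np.float64(-0.048), np.float64(-0.048), np.float64(-0.048), np.float64(-0.047), np.float64(-0.048), np.float64(-0.048)]
```

View pics/d3.png

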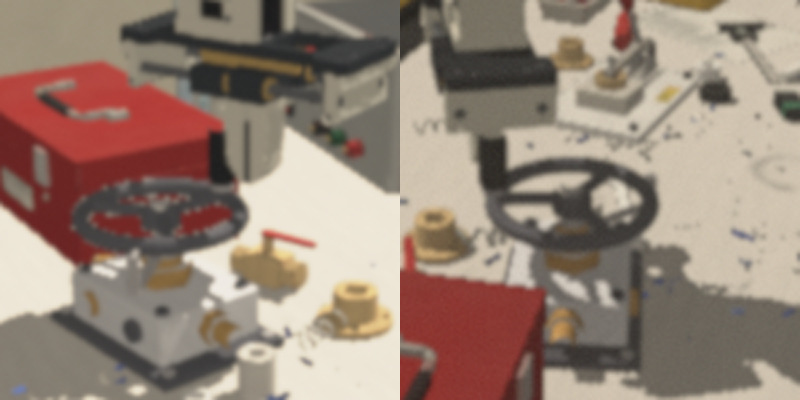

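The handle is now on the far side, at scene crop (217,155) and side crop (492,165). The finger is still behind it and the loose parts look untouched, so I'll continue.

Emit:
servo_tool:
  linear:
    - [0.008,-0.025,0.002]
    - [0.015,-0.025,0]
    - [0.015,-0.026,0]
    - [0.014,-0.025,0]
    - [0.014,-0.026,0]
    - [0.014,-0.025,0]
    - [0.014,-0.026,0]
    - [0.013,-0.026,0]
  spin: [-0.048,-0.047,-0.048,-0.048,-0.048,-0.048,-0.048,-0.047]

```text
time: 8.4
tool_pos: [619.2, -159.7, 113.4]
tcp_rot: [3.139, -0.001, 1.122]
contact_force: [4.7, -2.2, -2.7]
grip_width: 0.2
finger_force: 2.3
```

Emit:
servo_tool:
  linear:
    - [0.013,-0.025,0]
    - [0.012,-0.026,0]
    - [0.013,-0.026,0]
    - [0.012,-0.025,0]
    - [0.011,-0.026,0]
    - [0.012,-0.026,0]
    - [0.011,-0.026,0]
    - [0.011,-0.025,0]
  spin: [-0.048,-0.048,-0.048,-0.048,-0.048,-0.047,-0.048,-0.048]

```text
time: 9.4
tool_pos: [583.0, -133.2, 113.4]
tcp_rot: [3.139, -0.0, 1.723]
contact_force: [4.3, 0.9, -2.2]
grip_width: 0.7
finger_force: 2.2
```

Run:
```python
from h import *
rows([pose(225+5*k) for k in range(1,17)])
```

```text
t 9.4 pos [ 583.  -133.2  113.4] yaw 98.7 F [ 4.3  0.9 -2.2] w 0.7 q [-0.35  0.58  1.47  0.    1.09 -0.51]
end [509.4, -164.5, 113.0, 167.7]
[[0.008, -0.028, 0.002], [0.011, -0.026, -0.0], [0.009, -0.026, -0.0], [0.01, -0.025, -0.0], [0.009, -0.026, -0.0], [0.009, -0.026, -0.0], [0.009, -0.025, -0.0], [0.008, -0.026, -0.0]] [np.float64(-0.048), np.float64(-0.048), np.float64(-0.048), np.float64(-0.048), np.float64(-0.047), np.float64(-0.048), np.float64(-0.048), np.float64(-0.048)]
[[0.008, -0.025, -0.0], [0.008, -0.026, -0.0], [0.007, -0.025, -0.0], [0.007, -0.026, -0.0], [0.007, -0.025, -0.0], [0.007, -0.025, -0.0], [0.006, -0.025, -0.0], [0.006, -0.026, -0.0]] [np.float64(-0.048), np.float64(-0.048), np.float64(-0.047), np.float64(-0.048), np.float64(-0.048), np.float64(-0.048), np.float64(-0.048), np.float64(-0.048)]
```

Emit:
servo_tool:
  linear:
    - [0.008,-0.028,0.002]
    - [0.011,-0.026,0]
    - [0.009,-0.026,0]
    - [0.01,-0.025,0]
    - [0.009,-0.026,0]
    - [0.009,-0.026,0]
    - [0.009,-0.025,0]
    - [0.008,-0.026,0]
  spin: [-0.048,-0.048,-0.048,-0.048,-0.047,-0.048,-0.048,-0.048]

```text
time: 10.4
tool_pos: [539.5, -136.1, 113.3]
tcp_rot: [3.139, 0.001, 2.325]
contact_force: [3.7, 2.5, 0.3]
grip_width: 0.2
finger_force: 2.3
```

Emit:
servo_tool:
  linear:
    - [0.008,-0.025,0]
    - [0.008,-0.026,0]
    - [0.007,-0.025,0]
    - [0.007,-0.026,0]
    - [0.007,-0.025,0]
    - [0.007,-0.025,0]
    - [0.006,-0.025,0]
    - [0.006,-0.026,0]
  spin: [-0.048,-0.048,-0.047,-0.048,-0.048,-0.048,-0.048,-0.048]

```text
time: 11.4
tool_pos: [508.6, -163.9, 113.2]
tcp_rot: [3.14, 0.001, 2.927]
contact_force: [0.9, 4.9, 2.3]
grip_width: 0.4
finger_force: 2.4
```

Run:
```python
from h import *
rows([pose(305+5*k) for k in range(1,9)])
```

```text
t 11.4 pos [ 508.6 -163.9  113.2] yaw 167.7 F [0.9 4.9 2.3] w 0.4 q [-0.46  0.48  1.66  0.    1.01 -1.81]
end [504.0, -203.7, 113.0, 202.1]
[[0.001, -0.027, 0.001], [0.005, -0.025, -0.0], [0.005, -0.025, -0.0], [0.005, -0.024, -0.0], [0.004, -0.025, -0.0], [0.004, -0.025, -0.0], [0.004, -0.024, -0.0], [0.004, -0.025, -0.0]] [np.float64(-0.047), np.float64(-0.048), np.float64(-0.048), np.float64(-0.048), np.float64(-0.048), np.float64(-0.048), np.float64(-0.047), np.float64(-0.048)]
```

Next I'll push to 345° nominal, then compare the handle with the starting pictures.

Emit:
servo_tool:
  linear:
    - [0.001,-0.027,0.001]
    - [0.005,-0.025,0]
    - [0.005,-0.025,0]
    - [0.005,-0.024,0]
    - [0.004,-0.025,0]
    - [0.004,-0.025,0]
    - [0.004,-0.024,0]
    - [0.004,-0.025,0]
  spin: [-0.047,-0.048,-0.048,-0.048,-0.048,-0.048,-0.047,-0.048]

```text
time: 12.4
tool_pos: [503.5, -203.7, 113.0]
tcp_rot: [3.14, 0.0, -2.756]
contact_force: [-1.2, 4.2, 4.0]
grip_width: 0.5
finger_force: 2.5
```

Run:
```python
from h import *
from plant import optics
import cv2
a=optics.capture("scene")["frame"];b=optics.capture("side")["frame"]
a0=cv2.imread("pics/scene0.png");b0=cv2.imread("pics/side0.png")
f=lambda i,r,c:cv2.resize(i[r:r+75,c:c+100],(400,300),interpolation=2)
cv2.imwrite("pics/d4.png",np.vstack([np.hstack([f(a0,165,215),f(b0,195,240)]),np.hstack([f(a,165,215),f(b,195,240)])]))
rows([pose(345+k*15/6) for k in range(1,7)]+[pose(360)]*2)
```

```text
t 12.5 pos [ 503.7 -204.3  112.9] yaw -158.0 F [-0.   2.7  1.8] w 0.4 q [-0.53  0.49  1.63  0.    1.02 -2.48]
end [508.8, -217.5, 113.1, 215.0]
[[-0.001, -0.01, -0.001], [0.002, -0.012, 0.0], [0.002, -0.012, 0.0], [0.001, -0.012, 0.0], [0.002, -0.012, 0.0], [0.002, -0.012, 0.0], [-0.0, -0.0, 0.0], [-0.0, -0.0, 0.0]] [np.float64(-0.025), np.float64(-0.024), np.float64(-0.024), np.float64(-0.024), np.float64(-0.024), np.float64(-0.024), np.float64(0.0), np.float64(0.0)]
```

View pics/d4.png

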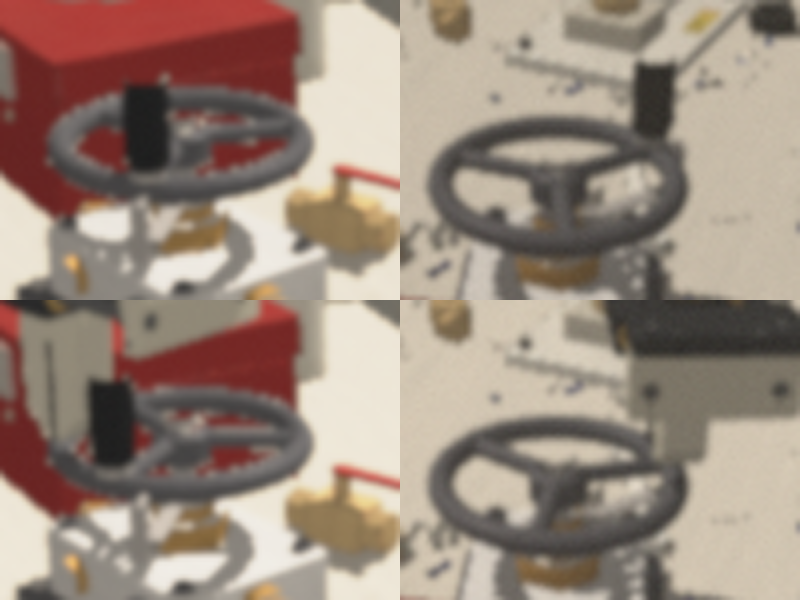

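Scene view: the handle's centre is now at crop column 111, against 147 at the start, which is 9 px short. I'll convert that to an angle.

Run:
```python
from h import *
C=np.load("scene0.npz")
for th in (0,-10,-12.5,-15,-17.5,-20):
    a=PH0+np.radians(th);q=C["K"]@(C["world_to_cam"]@[*(HUB+58*np.array([np.cos(a),np.sin(a)])),125,1])[:3]
    print(th,((q[:2]/q[2]-[215,165])*4+1.5).round(1))
```

```text
0 [145.4 129. ]
-10 [124.3 126.8]
-12.5 [119.3 126.1]
-15 [114.5 125.2]
-17.5 [109.7 124.3]
-20 [105.2 123.3]
```

Run:
```python
from h import *
rows([pose(345+k*17/7) for k in range(1,8)]+[pose(362)])
```

```text
t 12.5 pos [ 503.7 -204.3  112.9] yaw -158.0 F [-0.   2.7  1.8] w 0.4 q [-0.53  0.49  1.63  0.    1.02 -2.48]
end [509.8, -219.2, 113.1, 216.7]
[[-0.001, -0.009, -0.001], [0.002, -0.012, 0.0], [0.002, -0.012, 0.0], [0.001, -0.012, 0.0], [0.002, -0.012, 0.0], [0.001, -0.011, 0.0], [0.002, -0.012, 0.0], [-0.0, -0.0, 0.0]] [np.float64(-0.025), np.float64(-0.023), np.float64(-0.023), np.float64(-0.023), np.float64(-0.023), np.float64(-0.024), np.float64(-0.023), np.float64(0.0)]
```

Emit:
servo_tool:
  linear:
    - [-0.001,-0.009,0]
    - [0.002,-0.012,0]
    - [0.002,-0.012,0]
    - [0.001,-0.012,0]
    - [0.002,-0.012,0]
    - [0.001,-0.011,0]
    - [0.002,-0.012,0]
    - [0,0,0]
  spin: [-0.025,-0.023,-0.023,-0.023,-0.023,-0.024,-0.023,0]

```text
time: 13.5
tool_pos: [509.6, -219.2, 112.6]
tcp_rot: [3.141, 0.0, -2.501]
contact_force: [-1.7, 2.7, 3.6]
grip_width: 0.5
finger_force: 2.0
```

Emit:
servo_tool:
  linear:
    - [0,0.03,0]
    - [0,0.06,0]
    - [0,0.06,0]
    - [0,0,-0.12]
    - [0,0,-0.15]
    - [0,0,-0.15]
    - [0,0,-0.1]
    - [0,0,0]
  spin: [0,0,0,0,0,0,0,0]

```text
time: 14.5
tool_pos: [492.2, -195.6, 217.9]
tcp_rot: [-3.138, 0.001, -2.498]
contact_force: [-1.2, -0.4, -0.3]
grip_width: 0.2
finger_force: 0.0
```

Run:
```python
from h import *
from plant import optics
import cv2
show()
a=optics.capture("scene")["frame"];b=optics.capture("side")["frame"]
a0=cv2.imread("pics/scene0.png");b0=cv2.imread("pics/side0.png")
f=lambda i,r,c:cv2.resize(i[r:r+75,c:c+100],(400,300),interpolation=2)
cv2.imwrite("pics/d5.png",np.vstack([np.hstack([f(a0,165,215),f(b0,195,240)]),np.hstack([f(a,165,215),f(b,195,240)])]))
```

```text
t 14.5 pos [ 492.2 -195.6  217.9] yaw -143.2 F [-1.2 -0.4 -0.3] w 0.2 q [-0.52  0.36  1.53 -0.    1.25 -2.74]
```

View pics/d5.png

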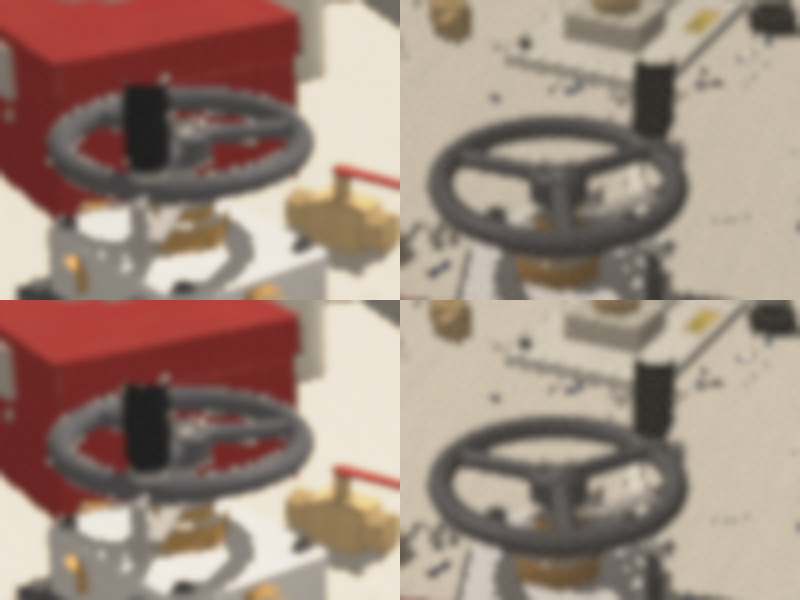

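After the turn the handle stands within about a pixel of its starting place in both views (scene crop column 147, side crop column 654). The robot is clear, so I'm handing in.

```bash
python3 -c "
from plant import workorder
print(workorder.close_job())"
```

```text
the job is handed in; nothing more can be done
None
```

I pushed the hand wheel one full turn counter-clockwise, back to the pointer within about a pixel in both camera views, and backed the robot clear before handing in at about 15 s; no verdict came back.

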